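# Sort a handed pair of drawer runners into their rack

## Robot

A 6-joint arm with a two-finger parallel gripper is mounted at the origin on a cart in front of the work surface, level with it; the furniture and walls round the work are solid. World frame = base frame: x ahead of the robot, y to its left, z up, the work surface at z = 0. Lengths are in m, angles in degrees, forces in N, time in s.
With the tool pointing down it reaches from about 0.375 to 0.975 m from the base axis. Payload 3.8 kg.
Tool frame: the origin (TCP) lies at the very end of the fingers, on their centre line; the grasp point (between the pads) lies 19 mm behind it; z points along the fingers, y is the line along which they close (so a half turn about z gives the same grasp; the last joint's range is limited). The gripper opens to 88 mm and grips with 3 to 60 N. Pads are 18 mm wide; open, the fingers measure 123 mm over their backs; the gripper's body (75 mm by 187 mm) begins 45 mm behind the grasp point.
Start: joints at [73.803, 15.12, 91.902, -0, 72.978, -2.114], TCP at [0.164, 0.655, 0.239] pointing down, gripper open.
Joint ranges: [-150.88, 150.88], [-54.13, 125.18], [17.81, 147.31], [-75.09, 255.09], [0, 152.58], [-146.25, 146.25]. Speed limits (degrees/s): [147.25, 147.25, 180, 180, 180, 180].

## Interface

Orientations are given as a 3x3 rotation matrix whose columns are the frame's x, y, z axes.
In Python, from cell import robot, vision gives the robot as it stands.
- The arm moves only by the tool send_rows, never from a script. Its argument "targets" is a list of rows, each an object with "hand": the opening, from 0 (shut) to 1 (fully open); "offset": the shift along the tool's x, y, z in m, a list of three; "spin": the turn about the tool's z in degrees. A call has 1 to 8 rows; each row shifts and turns the commanded pose from where the row before left it, along the tool's axes as they then stand; what a row does not reach is not made up. A row lasts 1/8 s, in which the tool goes at most 62.5 mm and 10.7 degrees, less where a joint would pass 70% of its speed; a pose out of reach is approached as far as the arm can. A call with a gripper value outside its range is refused whole. The fingers move at their own pace and stop on an object; the grip force is fixed at half the most. Time passes only in rows, so rows that do not move let the fingers close. It gives the time, the measured TCP pose, the force, the opening and the grip force at its end, in the units of the state.
- robot.sense(): the state, without advancing time (a new reading comes with each control period).
- vision.read_camera(name): name is "scene" or "side" or "wrist"; returns a dict with "pixels" (420x560x3 uint8, red, green, blue), "fovy" (degrees; the focal length in pixels is half the picture's height over the tangent of half this angle, whatever the lens; pixels are square), "cx", "cy" (the principal point, pixels), "world_from_camera" (4x4, takes a point from camera to world coordinates). Camera axes: x right, y up, looking along -z (the intrinsics and any distortion apply to the point x, -y, -z); pixel columns grow to the right and rows downward; lengths in m; the calibration is good to about 2 mm. The wrist camera is an equidistant fisheye: a pixel r from the principal point sees the ray r / f radians off the axis. A picture is of the moment at which its call begins. There is no depth.
- robot.close_job(): hands the job in; it is judged then, once.
The state is a dict: "clock": time; "joints": joint angles; "qd": joint speeds; "joint_efforts": joint torques, N m; "tcp_pos": TCP position; "orientation": TCP orientation; "contact_force": force on the tool from outside, world axes, zero at the start; "moment": the same for the moment, N m; "grip_width": opening from 0.0 (shut) to 1.0 (fully open); "finger_force": force on a finger pad.
Only numpy, scipy, OpenCV 4.12 (cv2) and the standard library are available. Lean on these libraries where they do the work, as an engineer would, in place of code of your own. Each camera call takes 0.05 s, during which the arm holds its last target. There are 200 camera calls.

## Task

Put away the two spare pine drawer runners, a mirror-image pair, in the low three-bay runner rack: one has been pushed into the middle bay the wrong way round, the other lies on the table. Held ledge down with its stop block towards you, the left-hand runner has its upright on the left, the right-hand one on the right; slide the left-hand runner into the rack's left bay and the right-hand one into its right bay (as seen from the open front), each standing on its ledge with the stop block outermost, pushed in fully until the block comes up against the rack. Leave the paint tubes, the dipper and the little bottle where they are.

Things in the scene. Friction and masses are not known exactly. Their poses are not given: they have to be found in the camera images.
- rack: Low pine rack fixed on the table, 104 mm deep (x), 200 wide (y), 62 high; roof, back, no floor: runners slide on the table top, z = 0. Origin: centre of its footprint. Open front = plane x = -52 mm, facing its -x (roughly the robot); +y is left seen from the front. Three bays, 96 deep and 54 high inside: left y +42 to +90, middle y -26 to +26, right y -90 to -42; 16 mm dividers, 10 mm sides.
- left_bay (a point): Centre of the foot of the left bay's mouth (front plane, y = +66 mm in the rack's frame; axes as the rack's). A batten 23 mm wide fills its side next to the middle bay (y 42 to 65) from the roof down to 20 mm above the table, flush with the front: the mouth is an L, a full-height slot 25 mm wide on the outer side for the upright, a 20 mm low gap under the batten for the ledge.
- middle_bay (a point): Centre of the foot of the middle bay's mouth (front plane, y = 0 in the rack's frame); a plain rectangular mouth, 52 mm wide
- right_bay (a point): Centre of the foot of the right bay's mouth (front plane, y = -66 mm in the rack's frame; axes as the rack's). Mirror image of the left bay: batten at y -65 to -42, full-height slot at y -90 to -65.
- runner_left: Left-hand runner, plain pine, L section, 130 mm long (x), 34 wide, 46 high, about 0.065 kg. Origin: centre of the footprint, underside; z up as it stands on its ledge, also at the start. Upright 12 mm thick, y +5 to +17, full length and height. Ledge 12 mm high, y -17 to +6, full length. Stop block on the ledge at the -x end, x -65 to -27, y -17 to +6, top at 34 mm: grip 34 mm across there.
- runner_right: Right-hand runner, the exact mirror image of runner_left: upright y -17 to -5, ledge and stop block y -6 to +17, stop block again at the -x end, x -65 to -27. At the start one of the two (either) is in the middle bay, plain +x end outermost and 35 to 55 mm out, stop inside; the other is on the table right of the rack, its plain end also towards the robot.
- runner_left_stop (a point): Centre of the top of the left-hand runner's stop block (34 mm up, 46 mm from the origin along -x). Put away, the runner's axes are parallel to the rack's, stop end outermost, origin in the middle of the bay's width (6 mm play each way) and 27 mm behind the front plane, stop block touching the batten; 38 mm stand out.
- runner_right_stop (a point): The same on the right-hand runner
- tube_ochre: bystander: paint tube with an ochre band, 168 mm long, right of the rack
- tube_crimson: bystander: paint tube with a crimson band, 153 mm long, far right
- dipper: bystander: small twin steel dipper, 39 x 81 mm, 22 mm high, right
- drier_bottle: bystander: small amber bottle, 31 mm across and 74 mm high, standing right of the rack towards the back
- runner_left_tail (a point): Top of the upright at the left-hand runner's plain +x end, 46 mm up; this end can be gripped by the 12 mm upright, above the 12 mm ledge
- runner_right_tail (a point): The same on the right-hand runner

How it is judged (in metres and radians):
On the way:
1. one of the runners is home in its own bay, stop block outermost (((x of runner_left in the frame of rack between -0.033 and -0.015 m and y of runner_left in the frame of left_bay between -0.015 and 0.015 m and x of runner_left_stop in the frame of rack below -0.06 m and angle between runner_left's own z axis and vertical below 0.1 rad and height (world z) of runner_left below 0.006 m and linear speed of runner_left below 0.01 m/s) or (x of runner_right in the frame of rack between -0.033 and -0.015 m and y of runner_right in the frame of right_bay between -0.015 and 0.015 m and x of runner_right_stop in the frame of rack below -0.06 m and angle between runner_right's own z axis and vertical below 0.1 rad and height (world z) of runner_right below 0.006 m and linear speed of runner_right below 0.01 m/s))), for 0.2 s.
At the end, for the whole second after the job is handed in: The left-hand runner lies in the left bay and the right-hand runner in the right bay, each on its ledge (within 0.1 rad of upright, on the table), stop block outermost and within 8 mm of touching the front of the batten, within 15 mm of the middle of the bay's width, at rest (x of runner_left in the frame of rack between -0.033 and -0.015 m and y of runner_left in the frame of left_bay between -0.015 and 0.015 m and x of each of runner_left_stop, runner_right_stop in the frame of rack below -0.06 m and angle between each of runner_left, runner_right's own z axis and vertical below 0.1 rad and height (world z) of each of runner_left, runner_right below 0.006 m and linear speed of each of runner_left, runner_right below 0.01 m/s and x of runner_right in the frame of rack between -0.033 and -0.015 m and y of runner_right in the frame of right_bay between -0.015 and 0.015 m).
It fails at once if a paint tube, the dipper or the little bottle is moved by more than 25 mm (distance of any of tube_ochre, tube_crimson, dipper, drier_bottle from where it was at the start of the episode above 0.025 m).
It also fails if it takes over 69 s, if anything falls off the work surface, if the arm or the gripper's body presses on something with over 40 N, if the wrist force passes 120 N, or if a joint passes its speed limit or range.

## Working session

There is one attempt and no reset: what is moved stays moved. The work goes in short steps, Python scripts to look and compute and a tool call to move; the robot and the scene stay as the last step left them, time stands still between calls to the robot, and variables do not carry over. Pictures are saved under pics/ and viewed, at most 10 in all, crops included, and the job is handed in when it is done.

Besides the shell and the picture viewer there is one more tool, called after "Call:" as name(argument=value, ...), one argument or row to a line, values as JSON. send_rows: Moves the arm, as the interface text tells. Its arguments: {"type":"object","properties":{"targets":{"type":"array","items":{"type":"object","properties":{"hand":{"type":"number"},"offset":{"type":"array","items":{"type":"number"}},"spin":{"type":"number"}}}}},"required":["targets"]}

```bash
ls; mkdir -p pics
python3 - <<'E'
from cell import robot, vision
import cv2,numpy as np
for n in("scene","side","wrist"):
    c=vision.read_camera(n); cv2.imwrite(f"pics/{n}0.png",c["pixels"][:,:,::-1]); np.save(f"pics/{n}0.npy",c["pixels"])
    print(n,c["fovy"],c["cx"],c["cy"],np.round(c["world_from_camera"],3).tolist())
s=robot.sense();print(s["clock"],s["tcp_pos"],np.round(s["orientation"],3).tolist(),s["grip_width"])
E
```

```text
pics
scene 44.690575850412365 291.7163597423552 206.14522269185304 [[-0.502, 0.617, -0.605, -0.037], [-0.865, -0.356, 0.354, -0.01], [0.003, 0.702, 0.713, 0.691], [0.0, 0.0, 0.0, 1.0]]
side 53.331900213418194 270.303939422741 211.7083188291881 [[-0.998, 0.021, -0.06, 0.469], [-0.063, -0.339, 0.939, 0.466], [-0.001, 0.941, 0.339, 0.363], [0.0, 0.0, 0.0, 1.0]]
wrist 65.70646984690485 280.87137615621685 213.45451107047364 [[0.244, -0.931, -0.272, 0.094], [0.97, 0.234, 0.07, 0.672], [-0.002, -0.281, 0.96, 0.383], [0.0, 0.0, 0.0, 1.0]]
0.15 [0.1640784  0.65418496 0.23765584] [[-0.97, 0.243, -0.001], [0.243, 0.97, -0.002], [0.0, -0.002, -1.0]] 0.9981579584860831
```

View pics/scene0.png

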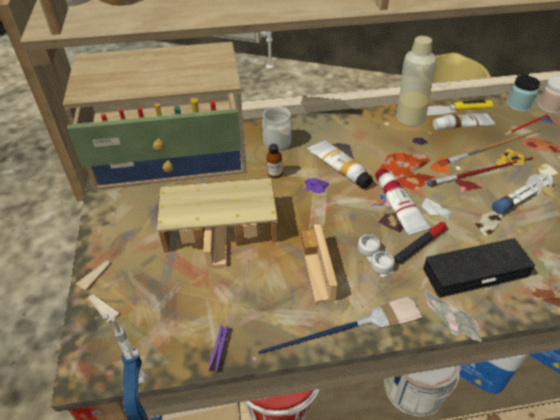

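View pics/side0.png

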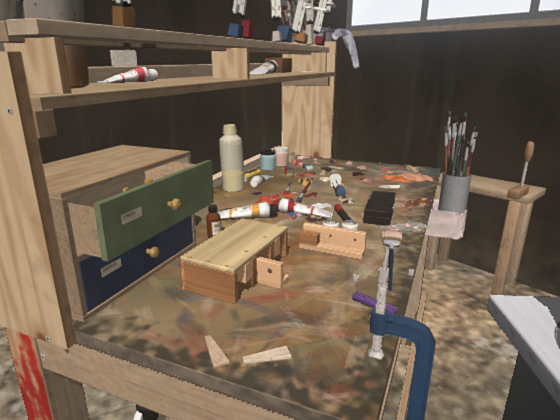

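The scene view shows the rack's roof (160–275, 182–226), a runner end sticking out at (216,245), the table runner at (318,262), the bottle at (275,160), the ochre tube at (340,163), and the dipper at (376,253). The side view shows the rack at (235,258), the inserted tail at (269,272) and the table runner at (333,240).

```bash
cat > h.py <<'E'
import numpy as np,cv2
from cell import robot,vision
def ray(c,u,v):
    f=210/np.tan(np.radians(c["fovy"]/2)); p=np.array([u-c["cx"],v-c["cy"]])
    if c.get("fish"):
        r=np.linalg.norm(p); t=r/f; d=np.array([p[0]/r*np.sin(t),-p[1]/r*np.sin(t),-np.cos(t)])
    else: d=np.array([p[0]/f,-p[1]/f,-1]); d/=np.linalg.norm(d)
    M=np.array(c["world_from_camera"]); return M[:3,3],M[:3,:3]@d
def plane(c,u,v,z):
    o,d=ray(c,u,v); return o+d*(z-o[2])/d[2]
def tri(c1,p1,c2,p2):
    o1,d1=ray(c1,*p1);o2,d2=ray(c2,*p2)
    t=np.linalg.lstsq(np.c_[d1,-d2],o2-o1,rcond=None)[0]
    a,b=o1+d1*t[0],o2+d2*t[1]; return (a+b)/2,np.linalg.norm(a-b)
def cam(n):
    c=vision.read_camera(n); c["fish"]=n=="wrist"; return c
def proj(c,P):
    M=np.linalg.inv(np.array(c["world_from_camera"])); q=M[:3,:3]@np.array(P)+M[:3,3]
    f=210/np.tan(np.radians(c["fovy"]/2)); x,y,z=q[0],-q[1],-q[2]
    if c.get("fish"):
        r=np.hypot(x,y); k=f*np.arctan2(r,z)/r
    else: k=f/z
    return c["cx"]+k*x,c["cy"]+k*y
E
python3 - <<'E'
import numpy as np,cv2
a=np.load("pics/scene0.npy")[170:310,150:350,::-1]; b=np.load("pics/side0.npy")[210:310,170:380,::-1]
A=cv2.resize(a,None,fx=4,fy=4,interpolation=cv2.INTER_CUBIC);B=cv2.resize(b,None,fx=3.8,fy=3.8,interpolation=cv2.INTER_CUBIC)
cv2.imwrite("pics/cropA.png",A);cv2.imwrite("pics/cropB.png",B)
E
```

```text
(no output)
```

View pics/cropA.png

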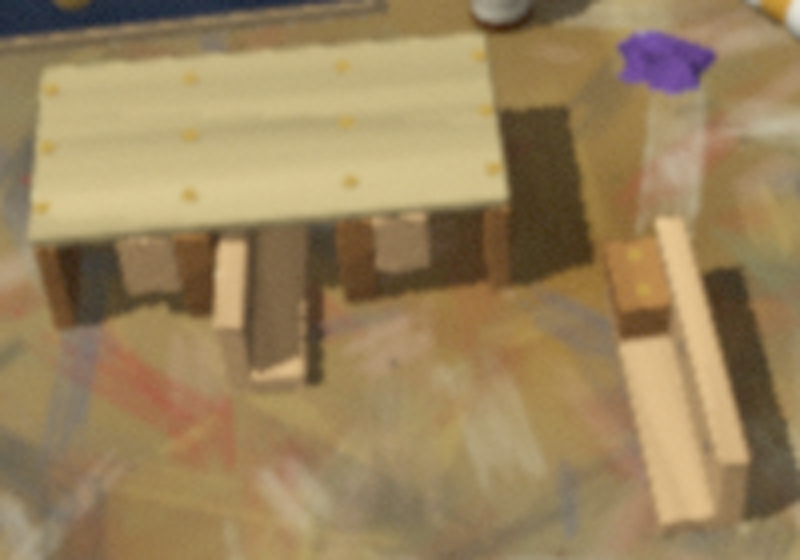

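View pics/cropB.png

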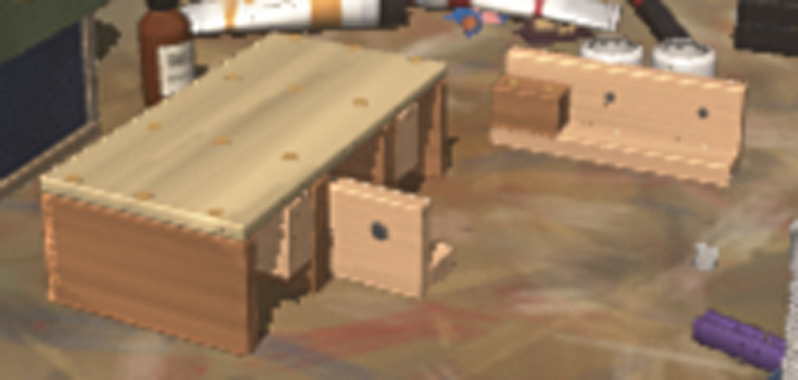

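Crop A confirms that the runner in the middle bay has its upright on the left with the plain end out, so it is the right-hand one. The table runner has its upright on the right with the stop far away, so it is the left-hand one. Next I'll triangulate these corners.

Run:
```python
from h import *
s=cam("scene");d=cam("side")
S=lambda u,v:((u-1.5)/4+150,(v-1.5)/4+170); D=lambda u,v:((u-1.4)/3.8+170,(v-1.4)/3.8+210)
for n,a,b in [("rackFL",(30,240),(248,235)),("rackFR",(508,200),(447,65)),("rackBL",(42,70),(42,182)),("rackBR",(487,35),(275,33)),
 ("midTail",(214,325),(430,203)),("tblFar",(657,222),(512,48)),("tblNear",(716,465),(747,85))]:
    p,e=tri(s,S(*a),d,D(*b)); print(n,p.round(4),round(e,4))
for n,a,z in [("FL",(30,240),.062),("FR",(508,200),.062),("BL",(42,70),.062),("BR",(487,35),.062),("midL",(214,325),.046),("midR",(243,328),.046),("ledge",(303,385),0),("tFarL",(657,220),.046),("tFarR",(680,218),.046),("tNearL",(716,465),.046),("tNearR",(747,462),.046),("tLedgeNear",(664,525),0),("stopFL",(606,245),.034),("stopNL",(622,312),.034)]:
    print(n,plane(s,*S(*a),z).round(4))
```

```text
rackFL [ 0.5606 -0.1027  0.0601] 0.0035
rackFR [ 0.4834 -0.2853  0.0611] 0.0006
rackBL [ 0.6553 -0.1424  0.0611] 0.0025
rackBR [ 0.5772 -0.3264  0.0614] 0.0008
midTail [ 0.4884 -0.1525  0.0512] 0.0027
tblFar [ 0.4495 -0.3385  0.0505] 0.0006
tblNear [ 0.3309 -0.2912  0.0516] 0.0004
FL [ 0.5611 -0.103   0.062 ]
FR [ 0.4823 -0.2847  0.062 ]
BL [ 0.6561 -0.1426  0.062 ]
BR [ 0.5771 -0.3263  0.062 ]
midL [ 0.4944 -0.1543  0.046 ]
midR [ 0.487  -0.1639  0.046 ]
ledge [ 0.4829 -0.1843  0.    ]
tFarL [ 0.4535 -0.3413  0.046 ]
tFarR [ 0.4495 -0.3504  0.046 ]
tNearL [ 0.3339 -0.2935  0.046 ]
tNearR [ 0.3291 -0.3046  0.046 ]
tLedgeNear [ 0.3462 -0.2797 -0.    ]
stopFL [ 0.4612 -0.3207  0.034 ]
stopNL [ 0.4257 -0.3072  0.034 ]
```

Call:
send_rows(
  targets=[
    {"hand": 1,"offset": [-0.047,-0.04,0],"spin": 0},
    {"hand": 1,"offset": [-0.047,-0.04,0],"spin": 0},
    {"hand": 1,"offset": [-0.047,-0.04,0],"spin": 0},
    {"hand": 1,"offset": [-0.047,-0.04,0],"spin": 0},
    {"hand": 1,"offset": [-0.047,-0.04,0],"spin": 0},
    {"hand": 1,"offset": [-0.047,-0.04,0],"spin": 0},
    {"hand": 1,"offset": [-0.047,-0.04,0],"spin": 0},
    {"hand": 1,"offset": [-0.047,-0.04,0],"spin": 0},
  ],
)

```text
clock: 1.25
tcp_pos: [0.452, 0.2511, 0.239]
orientation: [[-0.97, 0.243, 0.001], [0.243, 0.97, 0.0], [-0.001, 0.001, -1.0]]
contact_force: [0.3, 1.4, -0.0]
grip_width: 0.999
finger_force: 0.0
```

```bash
cat > go.py <<'E'
# go.py x y z yaw_of_tool_y : offsets in tool axes from the measured pose
import sys
from h import *
x,y,z,w=map(float,sys.argv[1:5]); s=robot.sense(); R=np.array(s["orientation"]); p=np.array(s["tcp_pos"])
o=R.T@(np.array([x,y,z])-p); yaw=np.degrees(np.arctan2(R[1,1],R[0,1]))
print("t",round(s["clock"],2),"tcp",p.round(4),"yaw",round(yaw,2),"j",np.round(s["joints"],1),"open",round(s["grip_width"],3))
print("offset",o.round(4),"norm",round(np.linalg.norm(o),3),"spin",round((yaw-w+180)%360-180,2))
E
python3 go.py 0.470 -0.150 0.2 67
```

```text
t 1.25 tcp [0.452  0.2511 0.239 ] yaw 75.92 j [ 26.3  -2.2 111.    0.   71.1 -49.6] open 0.999
offset [-0.115  -0.3847  0.0388] norm 0.403 spin 8.92
```

Call:
send_rows(
  targets=[
    {"hand": 0.5,"offset": [-0.016,-0.055,0.0055],"spin": 0},
    {"hand": 0.5,"offset": [-0.0165,-0.055,0.0055],"spin": 0},
    {"hand": 0.5,"offset": [-0.0165,-0.055,0.0055],"spin": 0},
    {"hand": 0.5,"offset": [-0.0165,-0.055,0.0055],"spin": 0},
    {"hand": 0.5,"offset": [-0.0165,-0.055,0.0055],"spin": 0},
    {"hand": 0.5,"offset": [-0.0165,-0.055,0.0055],"spin": 0},
    {"hand": 0.5,"offset": [-0.0165,-0.055,0.0055],"spin": 0},
    {"hand": 0.5,"offset": [0,0,0],"spin": 8.9},
  ],
)

```text
clock: 2.25
tcp_pos: [0.4685, -0.1523, 0.1998]
orientation: [[-0.917, 0.399, -0.001], [0.399, 0.917, -0.001], [0.0, -0.001, -1.0]]
contact_force: [-0.4, -0.0, 0.4]
grip_width: 0.498
finger_force: 0.0
```

```bash
cat > shot.py <<'E'
import sys,pickle
from h import *
c=cam("wrist"); n=sys.argv[1]; pickle.dump(c,open(f"pics/{n}.pkl","wb"))
cv2.imwrite(f"pics/{n}.png",cv2.resize(c["pixels"][:,:,::-1],(800,600),interpolation=cv2.INTER_CUBIC))
E
python3 shot.py w1; python3 go.py 0.49 -0.16 0.035 67
```

```text
t 2.3 tcp [ 0.4685 -0.1507  0.1999] yaw 66.24 j [-20.7  -3.2 116.3  -0.   67.  -87. ] open 0.502
offset [-0.0235  0.0002  0.1648] norm 0.167 spin -0.76
```

View pics/w1.png

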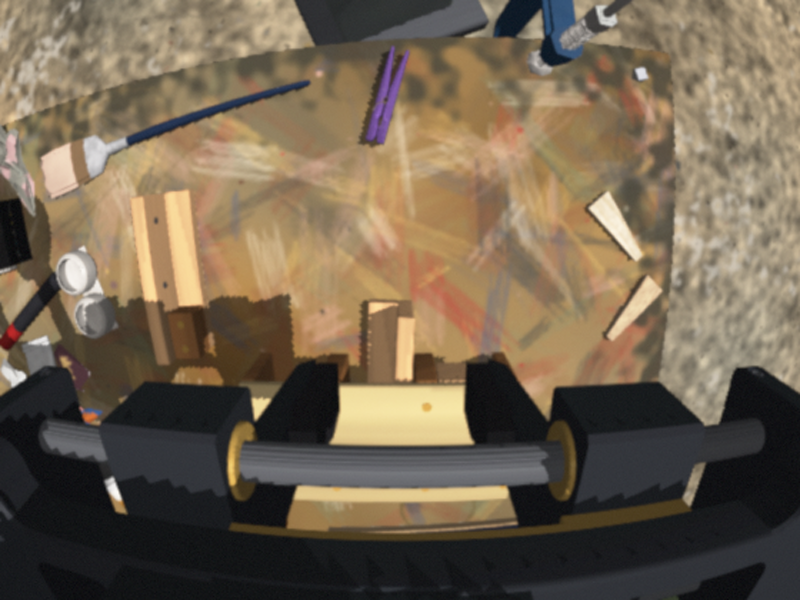

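The wrist view has the robot at the top. It shows the inserted runner's tail at (362–414, 302–380), with the bright strip of the upright's top at (397–414, 318–380). The rack front edge is at row ~381. The table runner is at (133–205, 190–360) and the dipper at (75–95, 270–315).

Run:
```python
from h import *
import pickle
c=pickle.load(open("pics/w1.pkl","rb"))
C=np.array([.569,-.2142]);a=np.radians(-22.9);X=np.array([np.cos(a),np.sin(a)]);Y=np.array([-X[1],X[0]])
for n,u,v,z in [("upTailIn",397,318,.046),("upTailOut",414,318,.046),("upFrontIn",397,380,.046),("upFrontOut",413,380,.046),("ledgeTailR",362,302,0.012),("roofFR",245,384,.062),("roofMid",400,383,.062),("tUpNearR",133,197,.046),("tUpNearL",154,195,.046),("tUpFarR",155,363,.046),("tUpFarL",170,362,.046),("tLedgeNearL",189,190,.012),("tLedgeFarish",204,303,.012),("dipper1",76,270,.022),("dip2",95,312,.022)]:
    p=plane(c,(u+.5)/800*560-.5,(v+.5)/600*420-.5,z)[:2]; print(n,p.round(4),"rack",((p-C)@X).round(4),((p-C)@Y).round(4))
S=__import__("cv2")
s=cam("scene")
for n,u,v in [("dipA",368,243),("dipB",383,263)]: print(n,plane(s,u,v,.02).round(3))
# tail corner height: wrist + scene
p=tri(c,(414.5/800*560-.5,318.5/600*420-.5),s,((214-1.5)/4+150,(325-1.5)/4+170));print(p)
p=tri(c,(154.5/800*560-.5,195.5/600*420-.5),s,((716-1.5)/4+150,(465-1.5)/4+170));print(p)
```

```text
upTailIn [ 0.4893 -0.1648] rack -0.0927 0.0145
upTailOut [ 0.4939 -0.1543] rack -0.0925 0.026
upFrontIn [ 0.5318 -0.1835] rack -0.0462 0.0138
upFrontOut [ 0.5363 -0.1731] rack -0.0461 0.0252
ledgeTailR [ 0.4772 -0.1885] rack -0.0945 -0.0121
roofFR [ 0.4869 -0.2808] rack -0.0497 -0.0933
roofMid [ 0.5277 -0.1793] rack -0.0516 0.016
tUpNearR [ 0.3309 -0.303 ] rack -0.1848 -0.1745
tUpNearL [ 0.3383 -0.2861] rack -0.1845 -0.156
tUpFarR [ 0.4486 -0.3533] rack -0.0568 -0.175
tUpFarL [ 0.4529 -0.3397] rack -0.0581 -0.1608
tLedgeNearL [ 0.3426 -0.2745] rack -0.1851 -0.1437
tLedgeFarish [ 0.4269 -0.3058] rack -0.0952 -0.1397
dipper1 [ 0.349  -0.4035] rack -0.129 -0.26
dip2 [ 0.3892 -0.4049] rack -0.0914 -0.2456
dipA [ 0.39  -0.413  0.02 ]
dipB [ 0.342 -0.408  0.02 ]
(array([ 0.49355565, -0.15411533,  0.04701297]), np.float64(9.007009812001985e-05))
(array([ 0.33686449, -0.29339688,  0.03883281]), np.float64(0.006035408995952258))
```

```bash
python3 go.py 0.501 -0.164 0.019 67.1
```

```text
t 2.35 tcp [ 0.4686 -0.1497  0.2   ] yaw 66.84 j [-20.6  -3.3 116.3   0.   67.  -87.5] open 0.5
offset [-0.0356 -0.0004  0.1809] norm 0.184 spin -0.26
```

Call:
send_rows(
  targets=[
    {"hand": 0.45,"offset": [-0.0355,0,0],"spin": 0},
    {"hand": 0.45,"offset": [0,0,0.05],"spin": 0},
    {"hand": 0.45,"offset": [0,0,0.05],"spin": 0},
    {"hand": 0.45,"offset": [0,0,0.05],"spin": 0},
    {"hand": 0.45,"offset": [0,0,0.031],"spin": 0},
    {"hand": 0.45,"offset": [0,0,0],"spin": 0},
  ],
)

```text
clock: 3.1
tcp_pos: [0.499, -0.1606, 0.0166]
orientation: [[-0.922, 0.387, -0.006], [0.387, 0.922, 0.002], [0.006, -0.0, -1.0]]
contact_force: [-0.2, 0.3, 0.1]
grip_width: 0.455
finger_force: 0.0
```

```bash
python3 go.py 0.501 -0.164 0.019 67.1
```

```text
t 3.1 tcp [ 0.499  -0.1606  0.0166] yaw 67.23 j [-20.6  13.4 120.5   0.   46.5 -87.8] open 0.455
offset [-0.0031 -0.0024 -0.0024] norm 0.005 spin 0.13
```

Call:
send_rows(
  targets=[
    {"hand": 0.45,"offset": [0,-0.001,-0.001],"spin": 0},
    {"hand": 0,"offset": [0,0,0],"spin": 0},
    {"hand": 0,"offset": [0,0,0],"spin": 0},
    {"hand": 0,"offset": [0,0,0],"spin": 0},
    {"hand": 0,"offset": [0,0,0],"spin": 0},
  ],
)

```text
clock: 3.72
tcp_pos: [0.5018, -0.1637, 0.0212]
orientation: [[-0.921, 0.39, 0.001], [0.39, 0.921, -0.001], [-0.001, 0.0, -1.0]]
contact_force: [-1.5, -0.4, 5.8]
grip_width: 0.134
finger_force: 30.0
```

Call:
send_rows(
  targets=[
    {"hand": 0,"offset": [0.01,0,0],"spin": 0},
    {"hand": 0,"offset": [0.015,0,0],"spin": 0},
    {"hand": 0,"offset": [0.015,0,0],"spin": 0},
    {"hand": 0,"offset": [0.015,0,0],"spin": 0},
    {"hand": 0,"offset": [0.015,0,0],"spin": 0},
    {"hand": 0,"offset": [0.015,0,0],"spin": 0},
    {"hand": 0,"offset": [0.015,0,0],"spin": 0},
    {"hand": 0,"offset": [0.01,0,0],"spin": 0},
  ],
)

```text
clock: 4.72
tcp_pos: [0.4004, -0.1205, 0.0211]
orientation: [[-0.921, 0.39, 0.003], [0.39, 0.921, -0.001], [-0.004, 0.0, -1.0]]
contact_force: [4.7, -1.4, 10.9]
grip_width: 0.132
finger_force: 30.0
```

Call:
send_rows(
  targets=[
    {"hand": 0,"offset": [0,0,0],"spin": 0},
    {"hand": 0.45,"offset": [0,0,0],"spin": 0},
    {"hand": 0.45,"offset": [0,0,0],"spin": 0},
    {"hand": 0.7,"offset": [0,0,-0.06],"spin": 0},
    {"hand": 0.7,"offset": [0,0,-0.06],"spin": 0},
    {"hand": 0.7,"offset": [0,0,-0.06],"spin": 0},
    {"hand": 0.7,"offset": [0,0,0],"spin": 0},
  ],
)

```text
clock: 5.6
tcp_pos: [0.403, -0.1215, 0.2052]
orientation: [[-0.921, 0.39, 0.009], [0.39, 0.921, -0.003], [-0.01, 0.0, -1.0]]
contact_force: [-0.3, 0.7, -0.3]
grip_width: 0.698
finger_force: 0.0
```

```bash
python3 shot.py w2; python3 go.py 0.47 -0.15 0.2 67.1
```

```text
t 5.65 tcp [ 0.4011 -0.1208  0.2021] yaw 67.02 j [-20.2 -12.3 123.9   0.   68.2 -87.2] open 0.7
offset [-0.0749  0.      0.0024] norm 0.075 spin -0.08
```

View pics/w2.png

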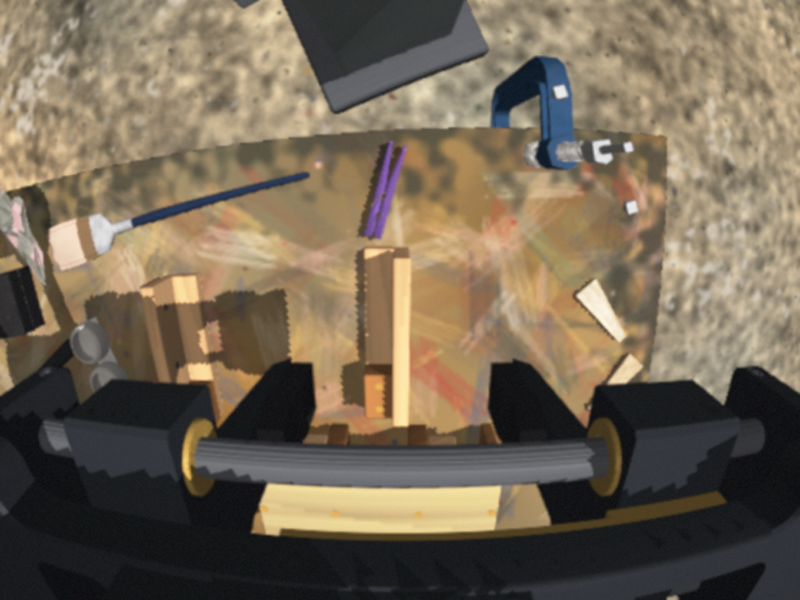

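The wrist view shows the runner pulled fully clear: the upright's top runs (393–410, 258) to (393–409, 425), and the stop block is at (365–391, 365–418).

```bash
cat > rk.py <<'E'
from h import *
C=np.array([.569,-.2142]);a=np.radians(-22.9);X=np.array([np.cos(a),np.sin(a)]);Y=np.array([-X[1],X[0]])
def toR(p): p=np.array(p)[:2]-C; return np.array([p@X,p@Y]).round(4)
def toW(x,y): return (C+x*X+y*Y).round(4)
def pts(c,L):
    for n,u,v,z in L:
        p=plane(c,(u+.5)/800*560-.5,(v+.5)/600*420-.5,z); print(n,p[:2].round(4),"rack",toR(p))
E
python3 - <<'E'
from rk import *
import pickle
pts(pickle.load(open("pics/w2.pkl","rb")),[("tailIn",393,259,.046),("tailOut",410,259,.046),("farIn",393,425,.046),("farOut",409,425,.046),("ledgeTailR",364,249,.012),("stopNear",365,365,.034),("stopFar",365,417,.034)])
print(toR(robot.sense()["tcp_pos"]),toW(-.088,.009))
E
python3 go.py $(python3 -c "from rk import *;print(*toW(-.088,.009))") 0.008 67
```

```text
tailIn [ 0.3879 -0.1211] rack [-0.2031  0.0153]
tailOut [ 0.3923 -0.1107] rack [-0.203   0.0266]
farIn [ 0.5048 -0.1717] rack [-0.0756  0.0142]
farOut [ 0.5096 -0.1605] rack [-0.0756  0.0264]
ledgeTailR [ 0.3784 -0.141 ] rack [-0.204  -0.0068]
stopNear [ 0.4553 -0.1732] rack [-0.1207 -0.0065]
stopFar [ 0.4963 -0.1922] rack [-0.0755 -0.008 ]
[-0.1911  0.0207] [ 0.4914 -0.1717]
t 5.65 tcp [ 0.4011 -0.1208  0.2021] yaw 67.02 j [-20.2 -12.3 123.9   0.   68.2 -87.2] open 0.7
offset [-0.1022 -0.0116  0.1945] norm 0.22 spin 0.02
```

Call:
send_rows(
  targets=[
    {"hand": 0.62,"offset": [-0.05,-0.0055,0],"spin": 0},
    {"hand": 0.62,"offset": [-0.0515,-0.0055,0],"spin": 0},
    {"hand": 0.62,"offset": [0,0,0.05],"spin": 0},
    {"hand": 0.62,"offset": [0,0,0.05],"spin": 0},
    {"hand": 0.62,"offset": [0,0,0.05],"spin": 0},
    {"hand": 0.62,"offset": [0,0,0.03],"spin": 0},
    {"hand": 0.62,"offset": [0,0,0.0135],"spin": 0},
    {"hand": 0.62,"offset": [0,0,0],"spin": 0},
  ],
)

```text
clock: 6.65
tcp_pos: [0.4872, -0.1694, 0.0048]
orientation: [[-0.921, 0.39, -0.004], [0.39, 0.921, 0.002], [0.004, -0.0, -1.0]]
contact_force: [0.3, 1.2, 0.3]
grip_width: 0.618
finger_force: 0.0
```

Call:
send_rows(
  targets=[
    {"hand": 0,"offset": [0,0,0],"spin": 0},
    {"hand": 0,"offset": [0,0,0],"spin": 0},
    {"hand": 0,"offset": [0,0,0],"spin": 0},
    {"hand": 0,"offset": [0,0,0],"spin": 0},
  ],
)

```text
clock: 7.15
tcp_pos: [0.4903, -0.1707, 0.0082]
orientation: [[-0.921, 0.39, 0.002], [0.39, 0.921, -0.001], [-0.003, 0.0, -1.0]]
contact_force: [-1.1, -0.8, 6.2]
grip_width: 0.384
finger_force: 30.0
```

Call:
send_rows(
  targets=[
    {"hand": 0,"offset": [0,0,-0.03],"spin": 0},
    {"hand": 0,"offset": [0,0,-0.04],"spin": 0},
    {"hand": 0,"offset": [0,0,-0.04],"spin": 0},
    {"hand": 0,"offset": [0,0,0],"spin": 10},
    {"hand": 0,"offset": [0,0,0],"spin": 10},
    {"hand": 0,"offset": [0,0,0],"spin": 10},
    {"hand": 0,"offset": [0,0,0],"spin": 10},
    {"hand": 0,"offset": [0,0,0],"spin": 10},
  ],
)

```text
clock: 8.15
tcp_pos: [0.4887, -0.17, 0.1166]
orientation: [[-0.287, 0.958, -0.0], [0.958, 0.287, 0.0], [0.0, -0.0, -1.0]]
contact_force: [-0.7, -0.5, -0.5]
grip_width: 0.384
finger_force: 30.0
```

Call:
send_rows(
  targets=[
    {"hand": 0,"offset": [0,0,0],"spin": 10},
    {"hand": 0,"offset": [0,0,0],"spin": 10},
    {"hand": 0,"offset": [0,0,0],"spin": 10},
    {"hand": 0,"offset": [0,0,0],"spin": 10},
    {"hand": 0,"offset": [0,0,0],"spin": 10},
    {"hand": 0,"offset": [0,0,0],"spin": 10},
    {"hand": 0,"offset": [0,0,0],"spin": 10},
    {"hand": 0,"offset": [0,0,0],"spin": 10},
  ],
)

```text
clock: 9.15
tcp_pos: [0.4887, -0.17, 0.1165]
orientation: [[0.893, 0.449, -0.001], [0.449, -0.893, 0.0], [-0.0, -0.0, -1.0]]
contact_force: [0.4, 0.1, -1.1]
grip_width: 0.382
finger_force: 30.0
```

Call:
send_rows(
  targets=[
    {"hand": 0,"offset": [0,0,0],"spin": 10},
    {"hand": 0,"offset": [0,0,0],"spin": 10},
    {"hand": 0,"offset": [0,0,0],"spin": 10},
    {"hand": 0,"offset": [0,0,0],"spin": 10},
    {"hand": 0,"offset": [0,0,0],"spin": 10},
    {"hand": 0,"offset": [0,0,0],"spin": 0},
  ],
)

```text
clock: 9.9
tcp_pos: [0.4888, -0.17, 0.1166]
orientation: [[0.921, -0.389, -0.0], [-0.389, -0.921, 0.0], [-0.0, 0.0, -1.0]]
contact_force: [-0.1, -0.2, -0.3]
grip_width: 0.383
finger_force: 30.0
```

```bash
python3 go.py $(python3 -c "from rk import *;print(*toW(-.19,-.066))") 0.119 -112.9
```

```text
t 9.9 tcp [ 0.4888 -0.17    0.1166] yaw -112.87 j [-21.9   4.5 118.   -0.   57.5  90.9] open 0.383
offset [-0.0989  0.0754 -0.0024] norm 0.124 spin 0.03
```

Call:
send_rows(
  targets=[
    {"hand": 0,"offset": [-0.05,0.0375,0],"spin": 0},
    {"hand": 0,"offset": [-0.049,0.038,0],"spin": 0},
    {"hand": 0,"offset": [0,0,0.05],"spin": 0},
    {"hand": 0,"offset": [0,0,0.035],"spin": 0},
    {"hand": 0,"offset": [0,0,0.0215],"spin": 0},
    {"hand": 0,"offset": [0,0,0],"spin": 0},
    {"hand": 0,"offset": [0,0,0],"spin": 0},
  ],
)

```text
clock: 10.78
tcp_pos: [0.3687, -0.2011, 0.0106]
orientation: [[0.921, -0.389, 0.0], [-0.389, -0.921, -0.0], [0.0, 0.0, -1.0]]
contact_force: [-0.3, -0.3, -0.8]
grip_width: 0.39
finger_force: 30.0
```

Run:
```python
from rk import *
import pickle
c=cam("scene");d=cam("side");pickle.dump((c,d),open("pics/sd.pkl","wb"))
a=cv2.resize(c["pixels"][170:310,150:350,::-1],(800,560),interpolation=cv2.INTER_CUBIC)
cv2.imwrite("pics/s3.png",a)
print(toR(robot.sense()["tcp_pos"]),robot.sense()["tcp_pos"])
```

```text
[-0.1892 -0.0659] [ 0.36903901 -0.20130529  0.01091871]
```

View pics/s3.png

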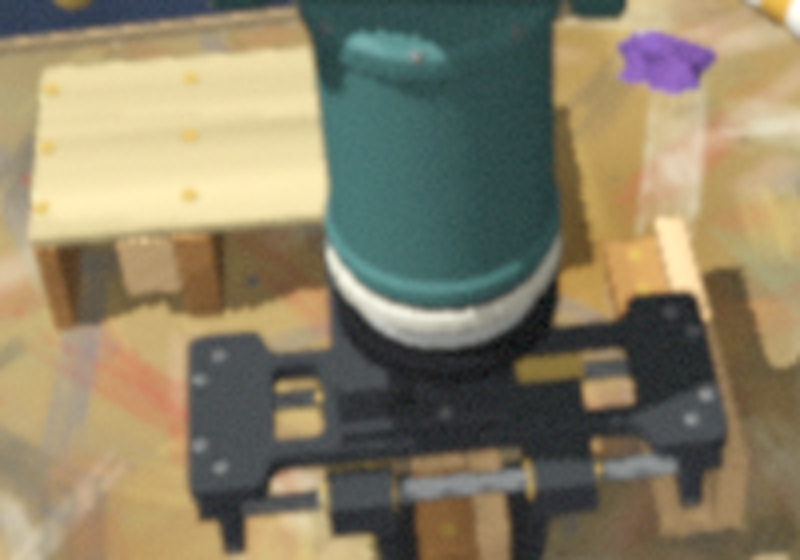

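The scene view shows the gripper holding the runner by its stop, with the tool hiding the right bay's mouth. The bottom centre (450,510) shows block and upright, with the upright on the right, as it should be.

Call:
send_rows(
  targets=[
    {"hand": 0,"offset": [0.012,0,0],"spin": 0},
    {"hand": 0,"offset": [0.012,0,0],"spin": 0},
    {"hand": 0,"offset": [0.012,0,0],"spin": 0},
    {"hand": 0,"offset": [0.012,0,0],"spin": 0},
  ],
)

```text
clock: 11.38
tcp_pos: [0.4138, -0.2202, 0.0103]
orientation: [[0.921, -0.39, 0.0], [-0.39, -0.921, -0.0], [0.0, 0.0, -1.0]]
contact_force: [0.3, -0.6, -1.1]
grip_width: 0.382
finger_force: 30.0
```

Call:
send_rows(
  targets=[
    {"hand": 0,"offset": [0.012,0,0],"spin": 0},
    {"hand": 0,"offset": [0.012,0,0],"spin": 0},
    {"hand": 0,"offset": [0.012,0,0],"spin": 0},
    {"hand": 0,"offset": [0.012,0,0],"spin": 0},
    {"hand": 0,"offset": [0,0,0],"spin": 0},
  ],
)

```text
clock: 12.0
tcp_pos: [0.458, -0.2391, 0.0104]
orientation: [[0.921, -0.39, 0.001], [-0.39, -0.921, -0.001], [0.001, 0.0, -1.0]]
contact_force: [0.6, -0.0, -0.6]
grip_width: 0.378
finger_force: 30.0
```

Call:
send_rows(
  targets=[
    {"hand": 0,"offset": [0.006,0,0],"spin": 0},
    {"hand": 0,"offset": [0.004,0,0],"spin": 0},
    {"hand": 0,"offset": [0.003,0,0],"spin": 0},
    {"hand": 0,"offset": [0.002,0,0.0],"spin": 0},
    {"hand": 0,"offset": [0,0,0],"spin": 0},
  ],
)

```text
clock: 12.62
tcp_pos: [0.4708, -0.2444, 0.0103]
orientation: [[0.921, -0.39, 0.0], [-0.39, -0.921, -0.0], [0.0, 0.0, -1.0]]
contact_force: [0.4, -0.5, -2.0]
grip_width: 0.38
finger_force: 30.0
```

```bash
python3 -c "
from rk import *
print(toR(robot.sense()['tcp_pos']))"
```

```text
[-0.0787 -0.0661]
```

Call:
send_rows(
  targets=[
    {"hand": 0,"offset": [0.002,0,0.001],"spin": 0},
    {"hand": 0,"offset": [0.002,0,0.001],"spin": 0},
    {"hand": 0,"offset": [0,0,0],"spin": 0},
  ],
)

```text
clock: 13.0
tcp_pos: [0.4744, -0.246, 0.0081]
orientation: [[0.921, -0.39, -0.0], [-0.39, -0.921, 0.0], [-0.0, 0.0, -1.0]]
contact_force: [0.3, -1.1, -0.3]
grip_width: 0.382
finger_force: 30.0
```

```bash
python3 -c "
from rk import *
print(toR(robot.sense()['tcp_pos']))"
```

```text
[-0.0747 -0.0661]
```

Call:
send_rows(
  targets=[
    {"hand": 0,"offset": [0.002,0,0],"spin": 0},
    {"hand": 0,"offset": [0.001,0,0],"spin": 0},
    {"hand": 0,"offset": [0.001,0,0],"spin": 0},
    {"hand": 0,"offset": [0,0,0],"spin": 0},
  ],
)

```text
clock: 13.5
tcp_pos: [0.4776, -0.2473, 0.008]
orientation: [[0.921, -0.39, -0.001], [-0.39, -0.921, 0.0], [-0.001, -0.0, -1.0]]
contact_force: [-2.3, 0.2, -0.2]
grip_width: 0.386
finger_force: 30.0
```

```bash
python3 -c "
from rk import *
print(toR(robot.sense()['tcp_pos']))"
```

```text
[-0.0713 -0.066 ]
```

Call:
send_rows(
  targets=[
    {"hand": 0,"offset": [0.001,0,0],"spin": 0},
    {"hand": 0,"offset": [0.001,0,0],"spin": 0},
    {"hand": 0,"offset": [0,0,0],"spin": 0},
  ],
)

```text
clock: 13.88
tcp_pos: [0.4776, -0.2472, 0.0074]
orientation: [[0.921, -0.39, -0.005], [-0.39, -0.921, 0.002], [-0.005, -0.0, -1.0]]
contact_force: [-6.2, 2.3, 2.6]
grip_width: 0.381
finger_force: 30.0
```

Call:
send_rows(
  targets=[
    {"hand": 0.55,"offset": [0,0,0],"spin": 0},
    {"hand": 0.6,"offset": [0,0,0],"spin": 0},
    {"hand": 0.6,"offset": [0,0,-0.05],"spin": 0},
    {"hand": 0.62,"offset": [0,0,-0.06],"spin": 0},
    {"hand": 0.62,"offset": [0,0,0],"spin": 0},
  ],
)

```text
clock: 14.5
tcp_pos: [0.4848, -0.251, 0.1248]
orientation: [[0.921, -0.39, 0.012], [-0.39, -0.921, -0.007], [0.013, 0.002, -1.0]]
contact_force: [0.2, 0.2, -1.0]
grip_width: 0.62
finger_force: 0.0
```

```bash
python3 go.py $(python3 -c "from rk import *;print(*toW(-.070,-.158))") 0.008 -112.9
python3 - <<'E'
from h import *
a=cam("scene")["pixels"][170:310,150:350,::-1];b=cam("side")["pixels"][215:295,180:380,::-1]
A=cv2.resize(a,(500,350),interpolation=cv2.INTER_CUBIC);B=cv2.resize(b,(500,200),interpolation=cv2.INTER_CUBIC)
cv2.imwrite("pics/s4.png",np.vstack([A,B]))
E
```

```text
t 14.5 tcp [ 0.4848 -0.251   0.1248] yaw -112.99 j [-30.    6.5 114.8   0.   57.9  83. ] open 0.62
offset [-0.0082  0.0912  0.1168] norm 0.148 spin -0.09
```

View pics/s4.png

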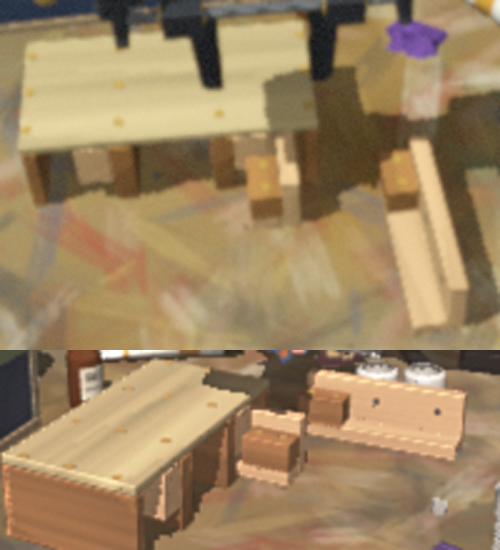

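The top shows the right-hand runner home in the right bay, with its stop block at (265,185) against the batten. The side view below agrees, and the table runner is unmoved at (425,230).

Call:
send_rows(
  targets=[
    {"hand": 0.62,"offset": [0,0.046,0],"spin": 0},
    {"hand": 0.62,"offset": [0,0.046,0],"spin": 0},
    {"hand": 0.62,"offset": [0,0,0],"spin": 0},
    {"hand": 0.62,"offset": [0,0,0],"spin": 0},
    {"hand": 0.62,"offset": [0,0,0],"spin": 0},
  ],
)

```text
clock: 15.22
tcp_pos: [0.4439, -0.3317, 0.1173]
orientation: [[0.921, -0.39, -0.001], [-0.39, -0.921, 0.001], [-0.002, -0.001, -1.0]]
contact_force: [0.6, -0.7, -0.6]
grip_width: 0.622
finger_force: 0.0
```

```bash
python3 go.py $(python3 -c "from rk import *;print(*toW(-.070,-.158))") 0.008 -112.9
```

```text
t 15.22 tcp [ 0.4439 -0.3317  0.1173] yaw -112.93 j [-39.4   8.4 113.6   0.   58.1  73.6] open 0.622
offset [-0.0003  0.0012  0.1093] norm 0.109 spin -0.03
```

Call:
send_rows(
  targets=[
    {"hand": 0.62,"offset": [0,0.001,0.05],"spin": 0},
    {"hand": 0.62,"offset": [0,0,0.04],"spin": 0},
    {"hand": 0.62,"offset": [0,0,0.0195],"spin": 0},
    {"hand": 0.62,"offset": [0,0,0],"spin": 0},
    {"hand": 0,"offset": [0,0,0],"spin": 0},
    {"hand": 0,"offset": [0,0,0],"spin": 0},
    {"hand": 0,"offset": [0,0,0],"spin": 0},
    {"hand": 0,"offset": [0,0,0],"spin": 0},
  ],
)

```text
clock: 16.23
tcp_pos: [0.4448, -0.3349, 0.0105]
orientation: [[0.921, -0.391, 0.003], [-0.391, -0.921, -0.002], [0.003, 0.001, -1.0]]
contact_force: [0.3, 0.4, 6.3]
grip_width: 0.38
finger_force: 30.0
```

Call:
send_rows(
  targets=[
    {"hand": 0,"offset": [0,0,-0.03],"spin": 0},
    {"hand": 0,"offset": [0,0,-0.04],"spin": 0},
    {"hand": 0,"offset": [0,0,-0.04],"spin": 0},
    {"hand": 0,"offset": [0,0,0],"spin": -10},
    {"hand": 0,"offset": [0,0,0],"spin": -10},
    {"hand": 0,"offset": [0,0,0],"spin": -10},
    {"hand": 0,"offset": [0,0,0],"spin": -10},
    {"hand": 0,"offset": [0,0,0],"spin": -10},
  ],
)

```text
clock: 17.23
tcp_pos: [0.4433, -0.3338, 0.1188]
orientation: [[0.888, 0.459, -0.0], [0.459, -0.888, -0.0], [-0.0, -0.0, -1.0]]
contact_force: [0.4, 0.4, -1.2]
grip_width: 0.382
finger_force: 30.0
```

Call:
send_rows(
  targets=[
    {"hand": 0,"offset": [0,0,0],"spin": -10},
    {"hand": 0,"offset": [0,0,0],"spin": -10},
    {"hand": 0,"offset": [0,0,0],"spin": -10},
    {"hand": 0,"offset": [0,0,0],"spin": -10},
    {"hand": 0,"offset": [0,0,0],"spin": -10},
    {"hand": 0,"offset": [0,0,0],"spin": -10},
    {"hand": 0,"offset": [0,0,0],"spin": -10},
    {"hand": 0,"offset": [0,0,0],"spin": -10},
  ],
)

```text
clock: 18.23
tcp_pos: [0.4433, -0.3338, 0.1187]
orientation: [[-0.298, 0.955, -0.0], [0.955, 0.298, 0.0], [0.0, -0.0, -1.0]]
contact_force: [-0.5, 0.3, -1.1]
grip_width: 0.384
finger_force: 30.0
```

Call:
send_rows(
  targets=[
    {"hand": 0,"offset": [0,0,0],"spin": -10},
    {"hand": 0,"offset": [0,0,0],"spin": -10},
    {"hand": 0,"offset": [0,0,0],"spin": -10},
    {"hand": 0,"offset": [0,0,0],"spin": -10},
    {"hand": 0,"offset": [0,0,0],"spin": -10},
    {"hand": 0,"offset": [0,0,0],"spin": 0},
  ],
)

```text
clock: 18.98
tcp_pos: [0.4434, -0.3338, 0.1187]
orientation: [[-0.92, 0.392, -0.0], [0.392, 0.92, 0.0], [0.0, -0.0, -1.0]]
contact_force: [-0.2, -0.1, 0.6]
grip_width: 0.383
finger_force: 30.0
```

```bash
python3 go.py $(python3 -c "from rk import *;print(*toW(-.21,.066))") 0.119 67.1
```

```text
t 18.98 tcp [ 0.4434 -0.3338  0.1187] yaw 66.9 j [ -39.5    8.3  113.5   -0.    58.2 -106.4] open 0.383
offset [ 0.1416  0.2246 -0.0003] norm 0.266 spin -0.2
```

Call:
send_rows(
  targets=[
    {"hand": 0,"offset": [0.0283,0.045,0],"spin": -0.2},
    {"hand": 0,"offset": [0.0283,0.045,0],"spin": 0},
    {"hand": 0,"offset": [0.0283,0.045,0],"spin": 0},
    {"hand": 0,"offset": [0.0283,0.045,0],"spin": 0},
    {"hand": 0,"offset": [0.0283,0.0446,0],"spin": 0},
    {"hand": 0,"offset": [0,0,0.05],"spin": 0},
    {"hand": 0,"offset": [0,0,0.03],"spin": 0},
    {"hand": 0,"offset": [0,0,0],"spin": 0},
  ],
)

```text
clock: 19.98
tcp_pos: [0.3976, -0.0711, 0.0368]
orientation: [[-0.921, 0.389, -0.005], [0.389, 0.921, 0.001], [0.006, -0.001, -1.0]]
contact_force: [-0.7, -1.1, -0.6]
grip_width: 0.382
finger_force: 30.0
```

```bash
python3 go.py $(python3 -c "from rk import *;print(*toW(-.21,.066))") 0.0125 67.1
python3 - <<'E'
from h import *
b=cam("side")["pixels"][200:320,170:370,::-1]
cv2.imwrite("pics/s5.png",cv2.resize(b,(800,480),interpolation=cv2.INTER_CUBIC))
E
```

```text
t 19.98 tcp [ 0.3976 -0.0711  0.0368] yaw 67.09 j [-13.7  -1.  133.9  -0.   47.4 -80.8] open 0.382
offset [-0.0036  0.0009  0.0243] norm 0.025 spin -0.01
```

View pics/s5.png

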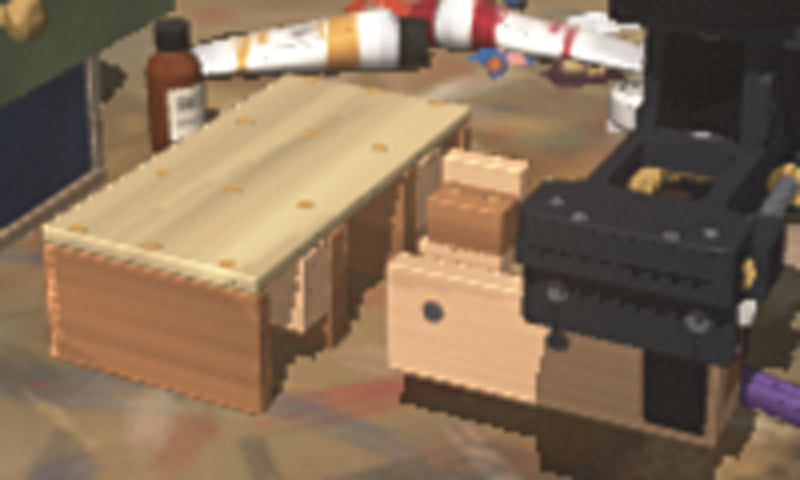

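The side view shows the left-hand runner level in the gripper, its upright on the outer (left) side and its plain end at (390,310) facing the rack. The right-hand runner sits home at (470,210).

Call:
send_rows(
  targets=[
    {"hand": 0,"offset": [0,0,0.0265],"spin": 0},
    {"hand": 0,"offset": [0,0,0],"spin": 0},
    {"hand": 0,"offset": [-0.012,0,0],"spin": 0},
    {"hand": 0,"offset": [-0.012,0,0],"spin": 0},
    {"hand": 0,"offset": [-0.012,0,0],"spin": 0},
    {"hand": 0,"offset": [-0.012,0,0],"spin": 0},
    {"hand": 0,"offset": [0,0,0],"spin": 0},
  ],
)

```text
clock: 20.9
tcp_pos: [0.4459, -0.0911, 0.0125]
orientation: [[-0.922, 0.388, 0.001], [0.388, 0.922, -0.0], [-0.001, 0.0, -1.0]]
contact_force: [-0.2, 0.5, -0.2]
grip_width: 0.381
finger_force: 30.0
```

```bash
python3 -c "
from rk import *
print(toR(robot.sense()['tcp_pos']))"
```

```text
[-0.1613  0.0655]
```

Call:
send_rows(
  targets=[
    {"hand": 0,"offset": [-0.012,0,0],"spin": 0},
    {"hand": 0,"offset": [-0.012,0,0],"spin": 0},
    {"hand": 0,"offset": [-0.012,0,0],"spin": 0},
    {"hand": 0,"offset": [-0.012,0,0],"spin": 0},
    {"hand": 0,"offset": [0,0,0],"spin": 0},
  ],
)

```text
clock: 21.52
tcp_pos: [0.4901, -0.1097, 0.0125]
orientation: [[-0.922, 0.387, 0.001], [0.387, 0.922, -0.0], [-0.001, 0.0, -1.0]]
contact_force: [-0.9, 0.4, -0.3]
grip_width: 0.382
finger_force: 30.0
```

Call:
send_rows(
  targets=[
    {"hand": 0,"offset": [-0.01,0,0],"spin": 0},
    {"hand": 0,"offset": [-0.01,0,0],"spin": 0},
    {"hand": 0,"offset": [-0.006,0,0.001],"spin": 0},
    {"hand": 0,"offset": [-0.004,0,0.001],"spin": 0},
    {"hand": 0,"offset": [0,0,0],"spin": 0},
  ],
)

```text
clock: 22.15
tcp_pos: [0.5167, -0.1209, 0.0105]
orientation: [[-0.922, 0.387, -0.0], [0.387, 0.922, 0.0], [0.0, -0.0, -1.0]]
contact_force: [-1.1, 0.9, 2.9]
grip_width: 0.379
finger_force: 30.0
```

```bash
python3 -c "
from rk import *
print(toR(robot.sense()['tcp_pos']))"
```

```text
[-0.0844  0.0656]
```

Call:
send_rows(
  targets=[
    {"hand": 0,"offset": [-0.003,0,0],"spin": 0},
    {"hand": 0,"offset": [-0.003,0,0],"spin": 0},
    {"hand": 0,"offset": [-0.002,0,0],"spin": 0},
    {"hand": 0,"offset": [0,0,0],"spin": 0},
  ],
)

```text
clock: 22.65
tcp_pos: [0.524, -0.1239, 0.0105]
orientation: [[-0.922, 0.387, 0.0], [0.387, 0.922, -0.0], [-0.0, 0.0, -1.0]]
contact_force: [-2.7, 0.6, 5.3]
grip_width: 0.381
finger_force: 30.0
```

Call:
send_rows(
  targets=[
    {"hand": 0,"offset": [-0.002,0,0],"spin": 0},
    {"hand": 0,"offset": [0,0,0],"spin": 0},
  ],
)

```text
clock: 22.9
tcp_pos: [0.5257, -0.1246, 0.0105]
orientation: [[-0.922, 0.387, -0.0], [0.387, 0.922, 0.0], [0.0, 0.0, -1.0]]
contact_force: [-2.1, 0.1, 5.7]
grip_width: 0.38
finger_force: 30.0
```

```bash
python3 -c "
from rk import *
print(toR(robot.sense()['tcp_pos']))"
```

```text
[-0.0748  0.0657]
```

Sliding on the table so far, with only light drag. I'll push on in small steps to contact.

Call:
send_rows(
  targets=[
    {"hand": 0,"offset": [-0.002,0,0],"spin": 0},
    {"hand": 0,"offset": [-0.001,0,0],"spin": 0},
    {"hand": 0,"offset": [0,0,0],"spin": 0},
  ],
)

```text
clock: 23.28
tcp_pos: [0.526, -0.1248, 0.0105]
orientation: [[-0.922, 0.387, -0.005], [0.387, 0.922, 0.002], [0.006, -0.0, -1.0]]
contact_force: [-9.1, 4.5, 14.0]
grip_width: 0.382
finger_force: 30.0
```

Call:
send_rows(
  targets=[
    {"hand": 0,"offset": [-0.0015,0,0],"spin": 0},
    {"hand": 0,"offset": [-0.0005,0,0],"spin": 0},
    {"hand": 0,"offset": [0,0,0],"spin": 0},
  ],
)

```text
clock: 23.65
tcp_pos: [0.5261, -0.1248, 0.0104]
orientation: [[-0.922, 0.387, -0.009], [0.387, 0.922, 0.003], [0.009, -0.0, -1.0]]
contact_force: [-15.0, 6.8, 20.1]
grip_width: 0.384
finger_force: 30.0
```

```bash
python3 -c "
from rk import *
print(toR(robot.sense()['tcp_pos']))"
```

```text
[-0.0743  0.0656]
```

Call:
send_rows(
  targets=[
    {"hand": 0,"offset": [0.0025,0,-0.001],"spin": 0},
    {"hand": 0.55,"offset": [0,0,0],"spin": 0},
    {"hand": 0.6,"offset": [0,0,0],"spin": 0},
    {"hand": 0.6,"offset": [0,0,-0.05],"spin": 0},
    {"hand": 0.6,"offset": [0,0,-0.06],"spin": 0},
    {"hand": 0.6,"offset": [0.05,0.03,-0.02],"spin": 0},
    {"hand": 0.6,"offset": [0,0.06,0],"spin": 0},
    {"hand": 0.6,"offset": [0,0.06,0],"spin": 0},
  ],
)

```text
clock: 24.65
tcp_pos: [0.5409, 0.0331, 0.1425]
orientation: [[-0.921, 0.388, 0.003], [0.388, 0.921, -0.0], [-0.003, 0.001, -1.0]]
contact_force: [2.1, -0.5, 0.4]
grip_width: 0.6
finger_force: 0.0
```

Call:
send_rows(
  targets=[
    {"hand": 0.6,"offset": [0,0.06,0],"spin": 0},
    {"hand": 0.6,"offset": [0,0.06,0],"spin": 0},
    {"hand": 0.6,"offset": [0,0,0],"spin": 0},
    {"hand": 0.6,"offset": [0,0,0],"spin": 0},
  ],
)

```text
clock: 25.15
tcp_pos: [0.5863, 0.1425, 0.1407]
orientation: [[-0.922, 0.386, -0.001], [0.386, 0.922, -0.001], [0.0, -0.001, -1.0]]
contact_force: [0.7, -0.3, -0.0]
grip_width: 0.603
finger_force: 0.0
```

Run:
```python
from h import *
a=cam("scene")["pixels"][170:270,150:310,::-1];b=cam("side")["pixels"][210:310,170:330,::-1]
A=cv2.resize(a,(480,300),interpolation=cv2.INTER_CUBIC);B=cv2.resize(b,(480,300),interpolation=cv2.INTER_CUBIC)
cv2.imwrite("pics/s6.png",np.vstack([A,B]))
```

```text
(no output)
```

View pics/s6.png

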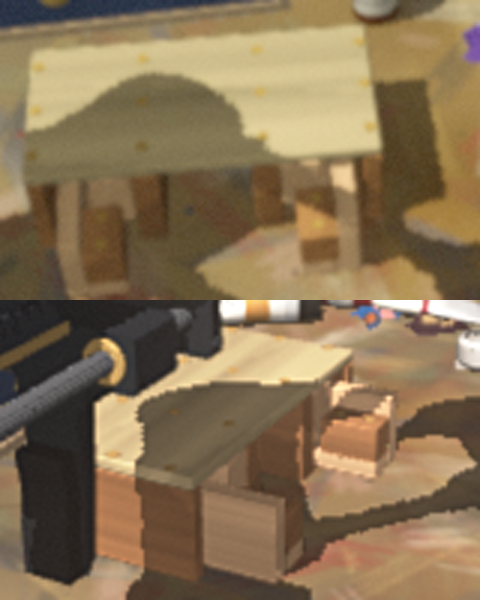

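Both runners stand in their own bays, blocks outermost: the left block at (103,240) and the right one at (318,225). As a last check I'll compute how far the ends stand out.

Run:
```python
from rk import *
s=cam("scene")
for n,u,v,z in [("L bottom outer corner",72,294,0),("L block end bottom",125,283,.012),("R bottom",357,273,0),("R block end bot",300,262,.012)]:
    p=plane(s,(u-1)/3+150,(v-1)/3+170,z);print(n,toR(p))
```

```text
L bottom outer corner [-0.084   0.0811]
L block end bottom [-0.0894  0.0498]
R bottom [-0.0888 -0.08  ]
R block end bot [-0.0865 -0.0482]
```

Both ends stand out about 38 mm (x ≈ -0.09), and both runners are centred near ±66 mm.

```bash
python3 -c "
from cell import robot
print(robot.close_job())"
```

```text
the job is handed in; nothing more can be done
None
```

Both runners are in their own bays, stop blocks outermost and pushed in until they met the rack, and the job was handed in at about 25 s of the 69 s; the hand-in gave no verdict, and the bystanders' positions were not re-measured, though the arm kept clear of them.

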